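# Weigh a sample canister on the spring balance

### The arm

A 7-joint arm with a two-finger parallel gripper is mounted at the origin on a cart in front of the work surface, level with it; the furniture and walls round the work are solid. World frame = base frame: x ahead of the robot, y to its left, z up, the work surface at z = 0. Lengths are in m, angles in rad, forces in N, time in s.
With the tool pointing down it reaches from about 0.425 to 0.95 m from the base axis. Payload 4.7 kg.
Tool frame: the origin (TCP) lies midway between the tips of the shut fingers; the grasp point (between the pads) lies 19 mm behind it; z points along the fingers, y is the direction in which the jaws open and shut (so a half turn about z gives the same grasp; the last joint's range is limited). The gripper opens to 85 mm and grips with 20 to 120 N. Pads are 22 mm wide; open, the fingers measure 114 mm over their backs; the gripper's body (76 mm by 85 mm) begins 54 mm behind the grasp point. The pads swing forward as they close: fully open they stand 13 mm farther back than shut.
Start: joints at [-1.201, 0.469, -0.049, 1.532, 0.024, 1.141, -0.082], TCP at [0.262, 0.622, 0.231] pointing down, gripper open.
Joint ranges: [-2.59, 2.59], [-0.33, 1.99], [-1.39, 1.29], [0.1, 2.45], [-1.04, 4.18], [0.21, 1.99], [-2.66, 2.66]. Speed limits (rad/s): [2.57, 2.57, 3.14, 3.14, 3.14, 3.14, 3.14].

### API

Orientations are given as [roll, pitch, yaw] about the fixed x, y, z axes, in that order (R = Rz(yaw) Ry(pitch) Rx(roll)).
In Python, from workcell import arm, kin, viewer, nets gives the robot as it stands. Calls block until the motion is done:
- arm.goto(position, orientation): joint-space move of the TCP to a pose.
- arm.movel(position, ori=None, rate=0.15): straight line of the TCP; ori=None keeps the orientation; rate is the mean speed in m/s.
- arm.move_joints(angles): joint-space move.
- arm.command_gripper(opening, grasp_force=None): finger opening in m; grasp_force is the grip in N (None keeps the last); returns when the fingers have stopped.
- arm.sleep(seconds).
- kin.solve_ik(position, orientation): joint angles nearest the present ones, or None.
- arm.sense(): the state.
- viewer.grab_frame(name): name is "side" or "top"; returns a dict with "frame" (400x640x3 uint8, blue, green, red), "fx", "fy", "cx", "cy" (pixels), "T" (4x4, takes a point from camera to world coordinates). Camera axes: x right, y down, z forward; pixel columns grow to the right and rows downward; lengths in m; the calibration is good to about 2 mm. A picture is of the moment at which its call begins. There is no depth.
A pose or a line that the arm cannot do raises arm.IKError and nothing moves.
- arm.close_job(): hands the job in, once; it reports no verdict.
Trained networks look in the newest picture that a camera, given by its name, has taken for a name from the list of things; names that differ only in an ending like _2 or _b are one class to them, and where a whole thing is asked for, a point or a joint stands for the part that bears it (a point fixed in the world has none). Each returns a list of dicts, best first, with "score" (0 to 1); they miss things now and then, are a little off and sometimes report something else, mostly with a low value. They report only what shows in the picture. A call takes as long as a camera call. They do not tell look-alikes from the thing itself.
- nets.boxes_of(camera, name): "extent" ([centre column, centre row, width, height] in pixels, round what is visible of it).
- nets.cut_out(camera, name): "pixels" (400x640 bool, what is visible of it) and "extent" ([centre column, centre row, width, height] in pixels, round what is visible of it).
The state is a dict: "clock": time; "qpos": joint angles; "joint_vel": joint speeds; "effort": joint torques, N m; "eef_pos": TCP position; "ee_rot": TCP orientation; "contact_force": force on the tool from outside, world axes, zero at the start; "wrist_torque": the same for the moment, N m; "opening": finger opening in m.
Only numpy, scipy, OpenCV 4.12 (cv2) and the standard library are available. Lean on these libraries where they do the work, as an engineer would, in place of code of your own. Each camera call takes 0.05 s, during which the arm holds its last target.

### The job

Weigh the steel sample canister on the spring balance: hang its eye on the hook, lower it until the balance carries its whole weight before you let go, so that it hardly stirs when released (it must neither drop nor spring up), and let it hang free and still for a couple of seconds. Then slowly lift it off the hook and set it down gently, upright, in the round metal dish. Never pull the hook down to its lower stop or force the canister hard against the balance, and leave the other things on the bench where they are.

Things in the scene. Friction and masses are not known exactly. Their poses are not given: they have to be found in the camera images.
- canister_center (a point): Half-way up the loose sample canister (124 mm tall, mass unknown, 0.20 to 0.52 kg): steel cylinder 44 mm in diameter (lid rim 47), 48 mm high; on it a flat eye plate (8 mm thick along x, 36 wide along y) with a window through it along x; on top a black grip block. z up; a half turn changes nothing. It starts left or right of the balance, the dish on the other side.
- canister_eye (a point): Top of the window in the canister's eye plate, 84 mm above its foot. The window is 22 mm wide (y) and reaches 34 mm down from this point; its top is an upside-down V with 45 degree sides that centres itself on the hook's bar. x runs through the window.
- canister_grip (a point): Centre of the canister's black grip block (16 x 26 x 30 mm in its x, y, z), 109 mm above the foot, 25 mm above the top of the window. Gripped across y (26 mm), the fingers stand beside the hook's bar.
- balance: Spring balance, fixed; place and yaw vary. Origin on the bench under the hook's seat. Base plate 12 mm thick, 100 mm wide, from 35 mm in front of (-x) to 180 mm behind the origin; column of two uprights, cap 70 mm wide, front face 108 mm behind the origin, top 205 mm above the bench. The hook reaches from it along the balance's -x, toward the robot.
- hook_seat (a point): Centre of the hook's round bar (7 mm, along the balance's x) at its seat, 165 mm above the bench when empty; sinks with the hook. In front, at 12 mm, the bar bends up to a tip ending 25 mm in front of and 15.5 mm above this point; a 14 mm collar stands 13 mm behind. Hung, the window's top is 5 mm above this point; to pass the tip it must be 17 to 30 mm above.
- balance_hook (a joint): Sprung hook's travel in m: 0 empty, grows downward; spring 100 N/m (10 mm per N, from 0.2 N), lightly damped; lower stop at 0.072, keep below 0.068. The canister hangs at 0.017 to 0.049 by its mass. Delicate: never draw it faster than 0.15 m/s; once let go, canister and hook must not move faster than 0.06 m/s, so let go with at most 0.3 N still held up or pressed down.
- dish_floor (a point): Centre of the inner floor, 5 mm above the bench, of the low round aluminium dish fixed to the bench: inside diameter 60 mm, outside 70 mm, rim 16 mm above the bench. On one side of the balance.
- beaker_center (a point): Centre, 35 mm up, of a loose glass beaker 55 mm in diameter and 71 mm tall: a bystander.
- timer_center (a point): Centre, 28 mm up, of a loose lab timer 63 x 68 x 57 mm: a bystander.
Not all that is in view belongs to the job. Leave any green look-alike of the part that bears canister_center alone.

How it is judged:
On the way, in this order (a step that is already met when the one before it is completed fails the run):
1. the canister hangs by its eye on the hook, let go by the fingers, and hangs still for a second (value of joint balance_hook above 0.008 m and contact force between the fingers and sample_canister below 0.05 N and contact force between sample_canister and balance_hook above 0.8 N and horizontal distance between canister_eye and hook_seat below 0.014 m and angle between canister_eye's own z axis and vertical below 0.15 rad and linear speed of sample_canister below 0.015 m/s and velocity of joint balance_hook between -0.008 and 0.008 m/s), for 1 s.
2. the canister is lifted clear of the hook, which is back at its upper stop (value of joint balance_hook below 0.004 m and horizontal distance between canister_eye and hook_seat above 0.035 m), for 0.1 s.
At the end, for the whole second after the job is handed in: the canister stands upright (within 0.1 rad) and still on the floor of the dish, within 12 mm of its centre, released; the balance's hook is empty and back at its upper stop (within 4 mm) (horizontal distance between canister_center and dish_floor below 0.012 m and z of canister_center in the frame of dish_floor between 0.058 and 0.066 m and angle between canister_center's own z axis and vertical below 0.1 rad and linear speed of sample_canister below 0.01 m/s and value of joint balance_hook below 0.004 m); the robot touches nothing.
It fails at once if the hook is pulled down to its lower stop (beyond 68 mm) or drawn along faster than 0.15 m/s (value of joint balance_hook above 0.068 m or velocity of joint balance_hook above 0.15 m/s or velocity of joint balance_hook below -0.15 m/s).
It fails at once if the canister, let go on the hook, drops or springs up (canister and hook moving faster than 0.06 m/s with no finger on the canister) (contact force between the fingers and sample_canister below 0.02 N and (velocity of joint balance_hook above 0.06 m/s or velocity of joint balance_hook below -0.06 m/s) and linear speed of sample_canister above 0.06 m/s).
It fails at once if the canister falls (faster than 0.3 m/s with no finger on it) (contact force between the fingers and sample_canister below 0.02 N and linear speed of sample_canister above 0.3 m/s).
It fails at once if the canister is pressed against the balance with more than 25 N (contact force between sample_canister and balance above 25 N).
It fails at once if the beaker or the timer is moved by more than 20 mm (distance of any of beaker_center, timer_center from where it was at the start of the episode above 0.02 m).
It also fails if it takes over 67 s, if anything falls off the work surface, if the arm or the gripper's body presses on something with over 40 N, if the wrist force passes 120 N, or if a joint passes its speed limit or range.

## Working session

There is one attempt and no reset: what is moved stays moved. The work goes in short steps, each a Python script; the robot and the scene stay as the last script left them, time stands still between calls to the robot, and variables do not carry over. Pictures are saved under pics/ and viewed, and the job is handed in when it is done.

```bash
ls; mkdir -p pics; python3 - <<'E'
from workcell import arm,kin,viewer,nets
import cv2
for n in ("side","top"):
    f=viewer.grab_frame(n); cv2.imwrite(f"pics/{n}0.png",f["frame"])
    print(n,f["fx"],f["fy"],f["cx"],f["cy"]);print(f["T"].round(3) if hasattr(f["T"],"round") else f["T"])
s=arm.sense();print(s)
E
```

```text
pics
side 517.3075939533553 517.3075939533553 319.1372418852137 202.0909423523237
[[-0.979 -0.148  0.142  0.301]
 [-0.205  0.724 -0.659  1.085]
 [-0.005 -0.674 -0.739  1.333]
 [ 0.     0.     0.     1.   ]]
top 484.85207385406983 484.85207385406983 326.81905035885376 203.7074277168073
[[ 2.600e-02 -9.840e-01  1.780e-01  2.870e-01]
 [-1.000e+00 -2.700e-02 -1.000e-03 -0.000e+00]
 [ 5.000e-03 -1.780e-01 -9.840e-01  1.452e+00]
 [ 0.000e+00  0.000e+00  0.000e+00  1.000e+00]]
{'clock': 0.1, 'qpos': array([-1.20086089,  0.46937837, -0.04861082,  1.53356318,  0.02408775,
        1.14100744, -0.08229057]), 'joint_vel': array([-0.00227852, -0.00130025, -0.00081302, -0.00075835, -0.00025889,
       -0.00085849, -0.00079076]), 'effort': array([-4.02186060e-06, -5.11510098e+01, -4.74344019e-02, -2.38389212e+01,
        1.07565182e-02,  4.38703792e-03,  3.93301639e-05]), 'eef_pos': array([0.26190544, 0.62155072, 0.23035933]), 'ee_rot': array([-3.13982181e+00,  4.32648048e-05,  2.74280449e+00]), 'contact_force': array([-0.54494218, -0.28039918, -0.29533325]), 'wrist_torque': array([-0.0559443 ,  0.01685821, -0.02133341]), 'opening': 0.08567522722415954}
```

View pics/side0.png

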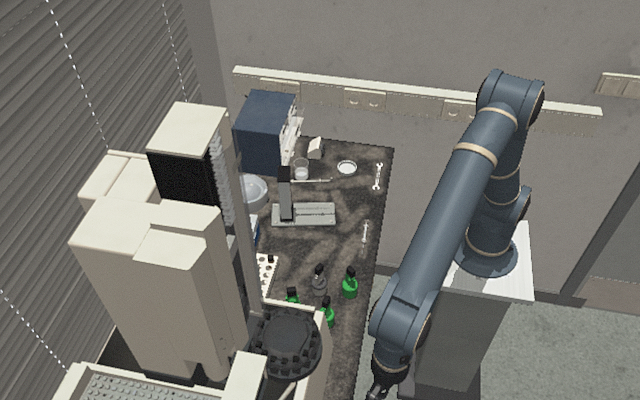

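View pics/top0.png

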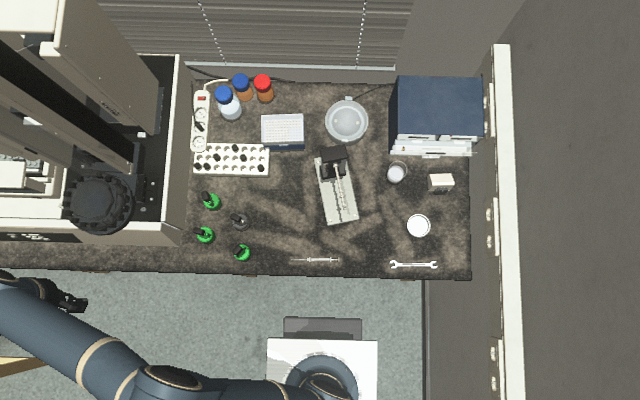

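```bash
cat > h.py <<'E'
from workcell import arm,kin,viewer,nets
import cv2, numpy as np
def ray(f,u,v):
    T=np.asarray(f["T"]); d=T[:3,:3]@np.array([(u-f["cx"])/f["fx"],(v-f["cy"])/f["fy"],1.]); return T[:3,3],d/np.linalg.norm(d)
def proj(f,p):
    T=np.asarray(f["T"]); q=T[:3,:3].T@(np.asarray(p,float)-T[:3,3]); return np.array([f["cx"]+f["fx"]*q[0]/q[2],f["cy"]+f["fy"]*q[1]/q[2]])
def atz(f,u,v,z):
    o,d=ray(f,u,v); return o+d*(z-o[2])/d[2]
def tri(fs,uvs):
    A=np.zeros((3,3));b=np.zeros(3);R=[]
    for f,(u,v) in zip(fs,uvs):
        o,d=ray(f,u,v);P=np.eye(3)-np.outer(d,d);A+=P;b+=P@o;R.append((o,P))
    x=np.linalg.solve(A,b); return x,[np.linalg.norm(P@(x-o)) for o,P in R]
E
python3 - <<'E'
from h import *
for n in ("side","top"):
    viewer.grab_frame(n)
    for t in ("canister_center","balance","balance_hook","dish_floor","beaker_center","timer_center","canister_grip","canister_eye","hook_seat"):
        try: print(n,t,[(np.round(b["extent"],1).tolist(),round(b["score"],2)) for b in nets.boxes_of(n,t)][:4])
        except Exception as e: print(n,t,e)
E
```

```text
side canister_center [([348.8, 282.6, 15.8, 35.5], 0.83), ([293.2, 294.7, 16.2, 17.4], 0.7), ([329.5, 309.7, 11.0, 28.6], 0.67), ([320.2, 279.9, 18.4, 32.2], 0.54)]
side balance [([303.3, 197.5, 69.0, 64.0], 0.85)]
side balance_hook [([320.0, 280.6, 16.7, 32.9], 0.7)]
side dish_floor [([349.1, 168.7, 16.8, 16.3], 0.52)]
side beaker_center [([301.5, 170.2, 9.4, 25.4], 0.64)]
side timer_center [([316.8, 148.1, 19.8, 27.2], 0.83)]
side canister_grip [([351.3, 281.3, 16.4, 32.0], 0.86), ([319.8, 280.0, 13.1, 38.0], 0.75), ([330.0, 311.2, 18.7, 34.6], 0.69), ([294.2, 295.4, 14.9, 12.7], 0.58)]
side canister_eye [([319.6, 277.6, 15.5, 29.1], 0.77), ([293.5, 295.5, 16.2, 17.2], 0.7), ([329.6, 311.5, 20.0, 35.7], 0.61), ([350.5, 281.9, 16.4, 30.0], 0.56)]
side hook_seat [([308.2, 182.4, 33.5, 4.4], 0.56)]
top canister_center [([240.1, 251.3, 20.5, 19.0], 0.77), ([210.7, 198.1, 24.2, 15.5], 0.52), ([238.8, 223.1, 20.5, 9.1], 0.51), ([204.7, 235.2, 26.4, 14.0], 0.51)]
top balance [([337.9, 184.6, 46.3, 81.4], 0.94)]
top balance_hook [([336.7, 180.2, 18.8, 44.0], 0.51)]
top dish_floor [([417.4, 224.2, 23.9, 20.7], 0.86)]
top beaker_center [([395.4, 172.1, 20.1, 20.1], 0.66), ([442.2, 182.4, 27.3, 17.6], 0.5)]
top timer_center [([397.9, 172.1, 19.3, 19.7], 0.6), ([441.9, 183.6, 25.5, 21.9], 0.58)]
top canister_grip [([241.2, 221.3, 23.7, 21.3], 0.78), ([209.9, 201.4, 23.5, 19.9], 0.71), ([206.1, 235.2, 20.4, 17.3], 0.62), ([242.6, 252.1, 18.6, 15.2], 0.49)]
top canister_eye [([211.8, 200.6, 19.3, 17.4], 0.64), ([239.4, 220.8, 14.2, 13.7], 0.61), ([203.9, 234.6, 26.2, 14.5], 0.59), ([242.1, 252.5, 18.4, 14.4], 0.54)]
top hook_seat [([337.6, 186.9, 19.5, 46.4], 0.51)]
```

The top view shows the balance at (337,185) with its hook toward the robot. The dish is at (418,225), the beaker at (397,172) and the timer at (441,183). There are four canister-like things: top (239,221) is grey steel, and (210,200), (205,235) and (242,252) are green. In the side view they are at (320,280) grey and (293,295), (329,312), (350,282) green. The grey one fits "steel". I'll confirm this with crops.

```bash
python3 - <<'E'
import cv2,numpy as np
s=cv2.imread("pics/side0.png");t=cv2.imread("pics/top0.png")
a=cv2.resize(s[255:335,275:375],None,fx=4,fy=4,interpolation=cv2.INTER_CUBIC)
b=cv2.resize(t[185:265,185:285],None,fx=4,fy=4,interpolation=cv2.INTER_CUBIC)
cv2.imwrite("pics/can.png",np.hstack([a,b]))
a=cv2.resize(s[150:235,260:360],None,fx=4,fy=4,interpolation=cv2.INTER_CUBIC)
b=cv2.resize(t[145:230,295:395],None,fx=4,fy=4,interpolation=cv2.INTER_CUBIC)
cv2.imwrite("pics/bal.png",np.hstack([a,b]))
E
```

```text
(no output)
```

View pics/can.png

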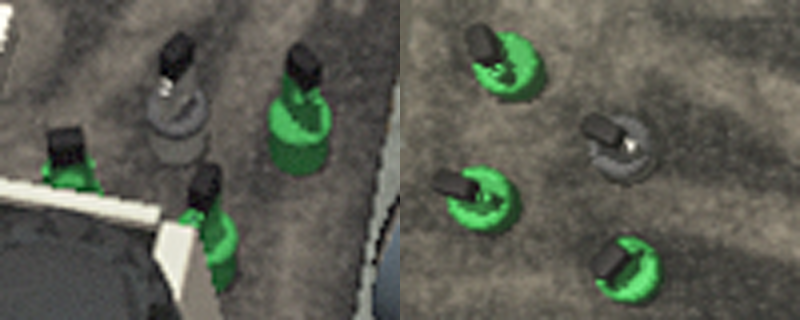

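View pics/bal.png

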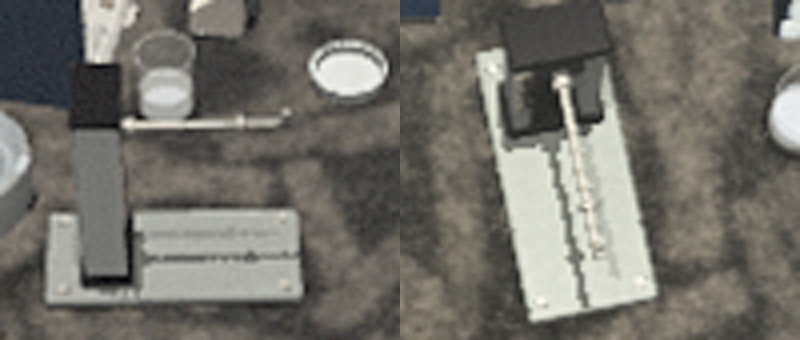

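The crops confirm it: the steel-grey canister at top (239,221) / side (320,280) is the target and the other three are green look-alikes. Next I'll fit the poses.

```bash
cat > fit.py <<'E'
from h import *
from scipy.optimize import minimize, differential_evolution
from scipy.ndimage import map_coordinates
def Rz(a): c,s=np.cos(a),np.sin(a); return np.array([[c,-s,0],[s,c,0],[0,0,1.]])
S=4
def hullmask(f,pts,box):
    uv=np.array([proj(f,p) for p in pts]); u0,v0,w,h=box
    q=((uv-[u0-.5,v0-.5])*S-.5)
    hu=cv2.convexHull((q*16).astype(np.int32).reshape(-1,1,2))
    m=np.zeros((h*S,w*S),np.uint8); cv2.fillConvexPoly(m,hu,255,shift=4)
    return cv2.resize(m,(w,h),interpolation=cv2.INTER_AREA)/255.
def can_parts(x,y,z,yaw):
    R=Rz(yaw);o=np.array([x,y,z])
    B=[o+R@np.array([a*.008,b*.013,c]) for a in(-1,1) for b in(-1,1) for c in(.094,.124)]
    t=np.linspace(0,2*np.pi,32,endpoint=False)
    C=[o+np.array([r*np.cos(k),r*np.sin(k),c]) for k in t for r,c in((.022,0),(.022,.042),(.0235,.043),(.0235,.048))]
    P=[o+R@np.array([a*.004,b*.018,c]) for a in(-1,1) for b in(-1,1) for c in(.084,.096)]
    P2=[o+R@np.array([a*.004,b*.018,c]) for a in(-1,1) for b in(-1,1) for c in(.048,.096)]
    return B,P2,C
def lsq_cost(f,masks,box):
    # masks ordered front to back ; linear colour mixing
    u0,v0,w,h=box; I=f["frame"][v0:v0+h,u0:u0+w].astype(float).reshape(-1,3)
    rem=np.ones((h,w)); L=[]
    for m in masks: L.append((rem*m).ravel()); rem=rem*(1-m)
    L.append(rem.ravel()); A=np.array(L).T
    X,*_=np.linalg.lstsq(A,I,rcond=None)
    return ((A@X-I)**2).mean()
E
python3 - <<'E'
from fit import *
fs={n:viewer.grab_frame(n) for n in("side","top")}
import pickle;pickle.dump(fs,open("f0.pkl","wb"))
x,r=tri([fs["side"],fs["top"]],[(320,267),(235,217)]);print("grip top-ish",x,r)
boxes={"side":(303,255,34,46),"top":(224,204,32,32)}
def cost(p,cams=("side","top"),z=None):
    zz=p[3] if len(p)>3 else 0
    c=0
    for n in cams:
        f=fs[n]; B,P,C=can_parts(p[0],p[1],zz,p[2])
        c+=lsq_cost(f,[hullmask(f,k,boxes[n]) for k in (B,P,C)],boxes[n])
    return c
g=x.copy()
for cams in (("side","top"),("side",),("top",)):
    r=differential_evolution(lambda p:cost(p,cams),[(g[0]-.03,g[0]+.03),(g[1]-.03,g[1]+.03),(-np.pi/2,np.pi/2)],seed=1,maxiter=40,popsize=12)
    print(cams,r.x.round(4),np.degrees(r.x[2]).round(1),r.fun)
    print([ (d,round(minimize(lambda q:cost([q[0],q[1],np.radians(d)],cams),r.x[:2],method="Nelder-Mead",options=dict(initial_simplex=[r.x[:2],r.x[:2]+[.003,0],r.x[:2]+[0,.003]])).fun,1)) for d in range(-90,90,20)])
r=differential_evolution(lambda p:cost(p),[(g[0]-.03,g[0]+.03),(g[1]-.03,g[1]+.03),(-np.pi/2,np.pi/2),(-.02,.02)],seed=1,maxiter=60,popsize=12)
print("with z",r.x.round(4),np.degrees(r.x[2]),r.fun)
E
```

```text
grip top-ish [0.48134595 0.25181317 0.12483308] [np.float64(0.0012460431676255582), np.float64(0.0012460431676256907)]
('side', 'top') [0.4792 0.2482 1.2498] 71.6 619.8553550315819
[(-90, np.float64(622.9)), (-70, np.float64(645.9)), (-50, np.float64(645.2)), (-30, np.float64(625.9)), (-10, np.float64(628.8)), (10, np.float64(671.7)), (30, np.float64(649.4)), (50, np.float64(626.9)), (70, np.float64(618.1))]
('side',) [ 0.4846  0.2462 -0.373 ] -21.4 305.7784099160169
[(-90, np.float64(326.1)), (-70, np.float64(324.0)), (-50, np.float64(320.7)), (-30, np.float64(307.5)), (-10, np.float64(314.3)), (10, np.float64(355.3)), (30, np.float64(351.5)), (50, np.float64(340.7)), (70, np.float64(333.0))]
('top',) [0.4793 0.248  1.1274] 64.6 274.43348652407013
[(-90, np.float64(290.2)), (-70, np.float64(302.5)), (-50, np.float64(299.6)), (-30, np.float64(284.4)), (-10, np.float64(277.3)), (10, np.float64(296.2)), (30, np.float64(295.6)), (50, np.float64(276.8)), (70, np.float64(274.3))]
with z [ 0.4827  0.2524 -0.3825  0.0097] -21.914262558630465 582.3778780135343
```

```bash
cat > ov.py <<'E'
from fit import *
def overlay(f,box,sc,polys):
    u0,v0,w,h=box; im=cv2.resize(f["frame"][v0:v0+h,u0:u0+w],None,fx=sc,fy=sc,interpolation=cv2.INTER_NEAREST)
    for P,c,closed in polys:
        q=np.array([(proj(f,p)-[u0-.5,v0-.5])*sc for p in P])
        cv2.polylines(im,[np.round(q).astype(np.int32).reshape(-1,1,2)],closed,c,1,cv2.LINE_AA)
    return im
def canpolys(x,y,z,yaw,c):
    R=Rz(yaw);o=np.array([x,y,z]);sq=[(-1,-1),(1,-1),(1,1),(-1,1)]
    t=np.linspace(0,2*np.pi,32)
    out=[]
    for zz in(.094,.124): out.append(([o+R@[a*.008,b*.013,zz] for a,b in sq],c,True))
    out.append(([o+R@[0,b,zz] for b,zz in ((-.018,.048),(.018,.048),(.018,.094),(-.018,.094))],c,True))
    for zz,r in((0,.022),(.048,.0235)): out.append(([o+[r*np.cos(k),r*np.sin(k),zz] for k in t],c,True))
    return out
E
python3 - <<'E'
from ov import *
import pickle;fs=pickle.load(open("f0.pkl","rb"))
rows=[]
for p in ([.4792,.2482,0,1.25],[.4827,.2524,0.0,-.38]):
    ims=[overlay(fs["side"],(300,252,40,40),9,canpolys(*p,(0,255,255))),overlay(fs["top"],(222,202,40,40),9,canpolys(*p,(0,255,255)))]
    ims=[i[:290] for i in ims]
    rows.append(np.hstack(ims))
cv2.imwrite("pics/ov1.png",np.vstack(rows))
E
```

```text
(no output)
```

View pics/ov1.png

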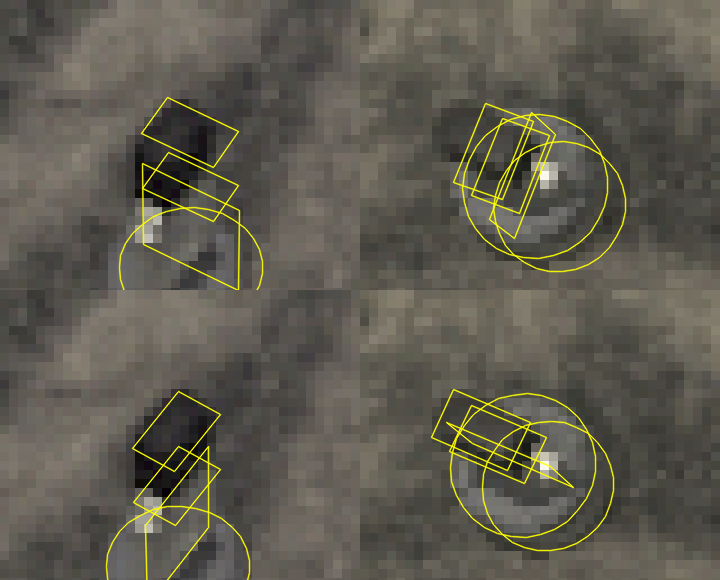

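```bash
python3 - <<'E'
from ov import *
import pickle;fs=pickle.load(open("f0.pkl","rb"))
boxes={"side":(303,255,34,46),"top":(224,204,32,32)}
def cost(p,cams):
    c=0
    for n in cams:
        f=fs[n]; B,P,C=can_parts(p[0],p[1],p[3],p[2])
        ms=[hullmask(f,k,boxes[n]) for k in (B,P,C)]
        c+=lsq_cost(f,ms,boxes[n])
    return c
for cams in (("side","top"),("side",),("top",)):
  for z in (0,.005,.01):
    best=min((minimize(lambda q:cost([q[0],q[1],q[2]/10,z],cams),[.4827+a,.2524+b,-3.8],method="Nelder-Mead",options=dict(initial_simplex=[[.4827+a,.2524+b,-3.8],[.487+a,.2524+b,-3.8],[.4827+a,.256+b,-3.8],[.4827+a,.2524+b,-2]],xatol=1e-4)) for a in(-.004,0,.004) for b in(-.005,0)),key=lambda r:r.fun)
    print(cams,z,best.x.round(4),best.fun.round(1))
rows=[]
for p in ([.4835,.2490,0,-.38],[.4827,.2524,0.0097,-.38]):
    ims=[overlay(fs["side"],(300,258,40,40),9,canpolys(*p,(0,255,255))),overlay(fs["top"],(222,202,40,40),9,canpolys(*p,(0,255,255)))]
    ims=[i[:290] for i in ims]
    rows.append(np.hstack(ims))
cv2.imwrite("pics/ov2.png",np.vstack(rows))
E
```

```text
('side', 'top') 0 [ 0.4844  0.2531 -3.3273] 618.1
('side', 'top') 0.005 [ 0.4833  0.252  -3.8878] 591.2
('side', 'top') 0.01 [ 0.4825  0.2523 -3.5923] 582.9
('side',) 0 [ 0.4839  0.2465 -4.1119] 304.1
('side',) 0.005 [ 0.4836  0.2493 -3.945 ] 304.8
('side',) 0.01 [ 0.4829  0.2528 -3.9372] 305.1
('top',) 0 [ 0.4833  0.254  -2.9789] 273.9
('top',) 0.005 [ 0.4828  0.253  -3.151 ] 274.5
('top',) 0.01 [ 0.4822  0.2522 -3.1604] 274.9
```

View pics/ov2.png

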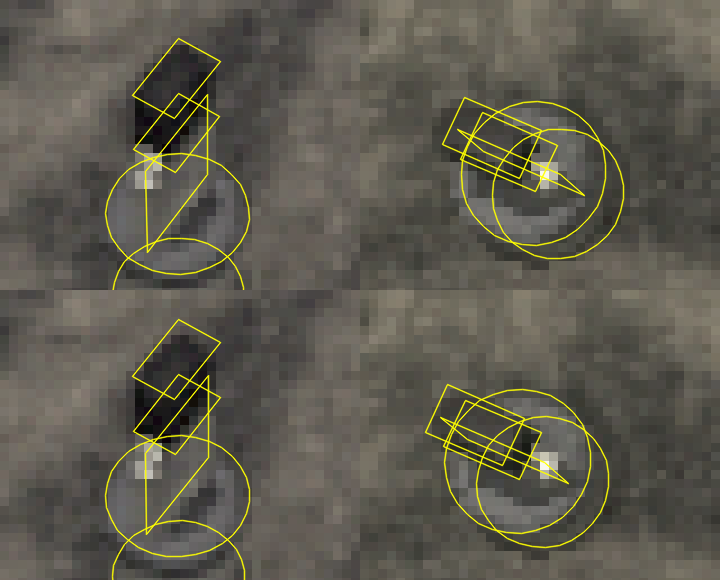

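```bash
cat > balfit.py <<'E'
from ov import *
def balpts(x,y,yaw,L): 
    R=Rz(yaw); return [np.array([x,y,0])+R@np.array(p,float) for p in L]
def edgescore(f,x,y,yaw,edges,zoff=0):
    g=f["gray"]; s=0;n=0
    for a,b,inw in edges:
        A,B=balpts(x,y,yaw,[a,b]); 
        t=np.linspace(.06,.94,40)
        pa,pb=proj(f,A),proj(f,B); P=pa+(pb-pa)*t[:,None]
        C=proj(f,balpts(x,y,yaw,[inw])[0])
        d=(pb-pa)/np.linalg.norm(pb-pa); nrm=np.array([-d[1],d[0]])
        if nrm@(C-(pa+pb)/2)<0:nrm=-nrm
        i=map_coordinates(g,(P+nrm*1.2)[:,::-1].T,order=1);o=map_coordinates(g,(P-nrm*1.2)[:,::-1].T,order=1)
        s+=np.abs((i-o)).sum() if False else np.clip(i-o,-20,60).sum(); n+=40
    return s/n
z=.012; FL=(-.035,.05,z);FR=(-.035,-.05,z);BL=(.18,.05,z);BR=(.18,-.05,z);ML=(.09,.05,z);MR=(.09,-.05,z)
ctr=(.03,0,z)
E_top=[(FL,FR,ctr),(FL,ML,ctr),(FR,MR,ctr)]
def bpolys(x,y,yaw,c):
    o=[(balpts(x,y,yaw,[FL,FR,BR,BL]),c,True)]
    o.append((balpts(x,y,yaw,[(.108,.035,.205),(.108,-.035,.205)]),c,True))
    o.append((balpts(x,y,yaw,[(.108,0,.165),(-.012,0,.165),(-.025,0,.1805)]),(0,0,255),False))
    o.append((balpts(x,y,yaw,[(.013,.007,.165),(.013,-.007,.165)]),(0,0,255),False))
    return o
E
python3 - <<'E'
from balfit import *
import pickle;fs=pickle.load(open("f0.pkl","rb"))
for f in fs.values(): f["gray"]=f["frame"].astype(float).mean(2)
x0=atz(fs["top"],343.5,222,.012)
g=fs["top"]
x,r=tri([fs["side"],fs["top"]],[(320.75,180.25),(341,196)]);print("collar?",x)
x,r=tri([fs["side"],fs["top"]],[(332,178),(344.5,208.5)]);print("tip?",x,r)
res={}
for n in("top","side"):
    f=fs[n]
    r=differential_evolution(lambda p:-edgescore(f,*p,E_top),[(x[0]-.03,x[0]+.06),(x[1]-.04,x[1]+.04),(-.1,.5)],seed=2,maxiter=80,popsize=15)
    print(n,r.x.round(4),np.degrees(r.x[2]).round(1),r.fun); res[n]=r.x
    cp=f["frame"]
ims=[]
for n,b in(("side",(262,155,90,80)),("top",(305,145,70,85))):
    for m in res:
        ims.append(cv2.resize(overlay(fs[n],b,5,bpolys(*res[m],(0,255,255))),(400,290)))
cv2.imwrite("pics/ovb.png",np.vstack([np.hstack(ims[:2]),np.hstack(ims[2:])]))
E
```

```text
collar? [ 0.53882893 -0.03836213  0.17544972]
tip? [ 0.50430683 -0.04815329  0.18257517] [np.float64(0.00044020639715750746), np.float64(0.0004402063971576445)]
top [ 0.5278 -0.0442  0.2329] 13.3 -60.0
side [ 0.5301 -0.0471  0.2526] 14.5 -60.0
```

View pics/ovb.png

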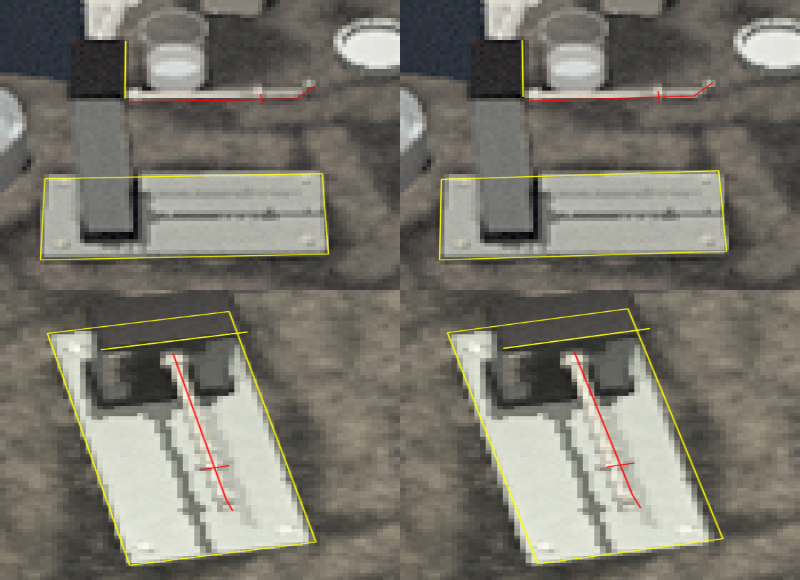

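```bash
sed -i 's/np.clip(i-o,-20,60)/np.clip(i-o,-20,400)/' balfit.py; python3 - <<'E'
from balfit import *
import pickle;fs=pickle.load(open("f0.pkl","rb"))
for f in fs.values(): f["gray"]=f["frame"].astype(float).mean(2)
Es={"top":E_top,"side":[(FL,FR,ctr),(BL,FL,ctr),(BR,FR,ctr),(BL,BR,ctr)]}
res={}
for n in("top","side"):
    f=fs[n]
    r=differential_evolution(lambda p:-edgescore(f,*p,Es[n]),[(.5,.56),(-.08,0),(-.1,.5)],seed=2,maxiter=80,popsize=15)
    print(n,r.x.round(4),np.degrees(r.x[2]).round(1),r.fun); res[n]=r.x
ims=[]
for n,b in(("side",(262,155,90,80)),("top",(305,145,70,85))):
    for m in res:
        ims.append(cv2.resize(overlay(fs[n],b,5,bpolys(*res[m],(0,255,255))),(400,290)))
cv2.imwrite("pics/ovb2.png",np.vstack([np.hstack(ims[:2]),np.hstack(ims[2:])]))
E
```

```text
top [ 0.5274 -0.0436  0.2321] 13.3 -130.83528140446379
side [ 0.5281 -0.0471  0.2293] 13.1 -94.73650635480121
```

View pics/ovb2.png

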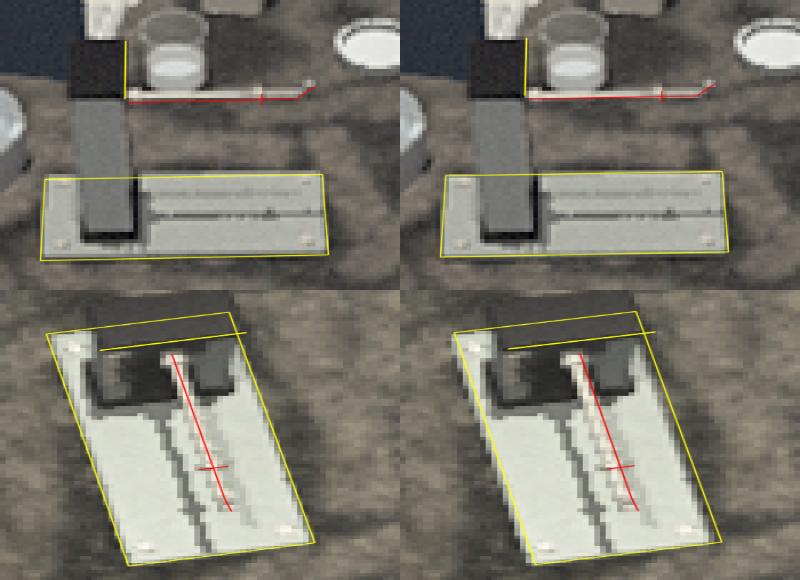

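```bash
python3 - <<'E'
from balfit import *
import pickle;fs=pickle.load(open("f0.pkl","rb"))
b=(308,150,60,82)
a=overlay(fs["top"],b,7,bpolys(.5274,-.0436,.2321,(0,255,255)))
c=overlay(fs["top"],b,7,bpolys(.5274,-.0436,.19,(0,255,255)))
cv2.imwrite("pics/ovb3.png",np.hstack([a,c])[:590,:800])
E
```

```text
(no output)
```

View pics/ovb3.png

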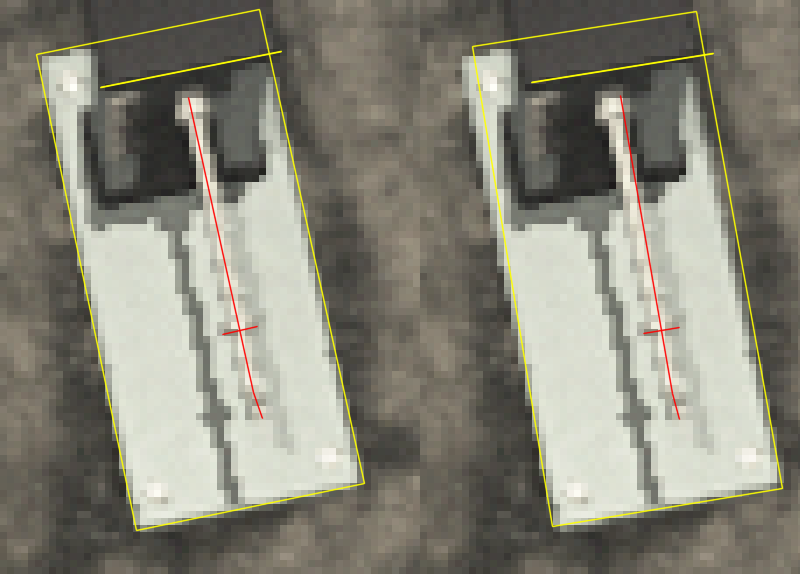

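The top-view plate fit is tight: balance origin about (0.527, -0.044), yaw 13.3°. The canister is near (0.4835, 0.250) with yaw about -21°. Before moving I need to know where the large instrument on the left stands.

```bash
python3 - <<'E'
from h import *
import pickle;fs=pickle.load(open("f0.pkl","rb"))
s,t=fs["side"]["frame"],fs["top"]["frame"]
a=cv2.resize(s[260:400,230:350],None,fx=3.3,fy=3.3)
b=cv2.resize(t[150:290,60:260],None,fx=2,fy=2)
c=np.zeros((600,800,3),np.uint8); c[:a.shape[0],:a.shape[1]]=a; c[:b.shape[0],400:400+b.shape[1]]=b
cv2.imwrite("pics/inst.png",c)
f=fs["top"]
for p in((190,240),(425,278),(20,268),(300,272)): print(p,atz(f,*p,0).round(3),atz(f,*p,.1).round(3))
print(tri([fs["side"],fs["top"]],[(328,308),(182,247)]))
for pos,ori in [((.4835,.25,.2),(np.pi,0,-.37)),((.4835,.25,.2),(np.pi,0,2.77)),((.528,-.044,.2),(np.pi,0,.23)),((.528,-.044,.2),(np.pi,0,3.37)),((.49,-.2,.2),(np.pi,0,.23)),((.49,-.2,.2),(np.pi,0,3.37))]:
    q=kin.solve_ik(pos,ori); print(pos,ori,None if q is None else np.round(q,2))
E
```

```text
(190, 240) [0.428 0.406 0.   ] [0.418 0.378 0.1  ]
(425, 278) [ 0.334 -0.298  0.   ] [ 0.33  -0.277  0.1  ]
(20, 268) [0.331 0.902 0.   ] [0.328 0.84  0.1  ]
(300, 272) [0.341 0.073 0.   ] [0.338 0.068 0.1  ]
(array([0.41243411, 0.38757459, 0.14151628]), [np.float64(0.017861024983253405), np.float64(0.017861024983253423)])
(0.4835, 0.25, 0.2) (3.141592653589793, 0, -0.37) [-1.09  0.33  0.68  1.91 -0.25  0.98 -2.24]
(0.4835, 0.25, 0.2) (3.141592653589793, 0, 2.77) [-0.63  0.29  0.09  1.89 -0.03  0.97  0.67]
(0.528, -0.044, 0.2) (3.141592653589793, 0, 0.23) [-0.61  0.32  0.77  1.95 -0.27  0.98 -1.06]
(0.528, -0.044, 0.2) (3.141592653589793, 0, 3.37) [-0.33  0.27  0.4   1.93 -0.13  0.96  1.93]
(0.49, -0.2, 0.2) (3.141592653589793, 0, 0.23) [-0.46  0.38  0.99  1.95 -0.38  1.   -0.63]
(0.49, -0.2, 0.2) (3.141592653589793, 0, 3.37) [-0.29  0.31  0.74  1.95 -0.25  0.97  2.37]
```

View pics/inst.png

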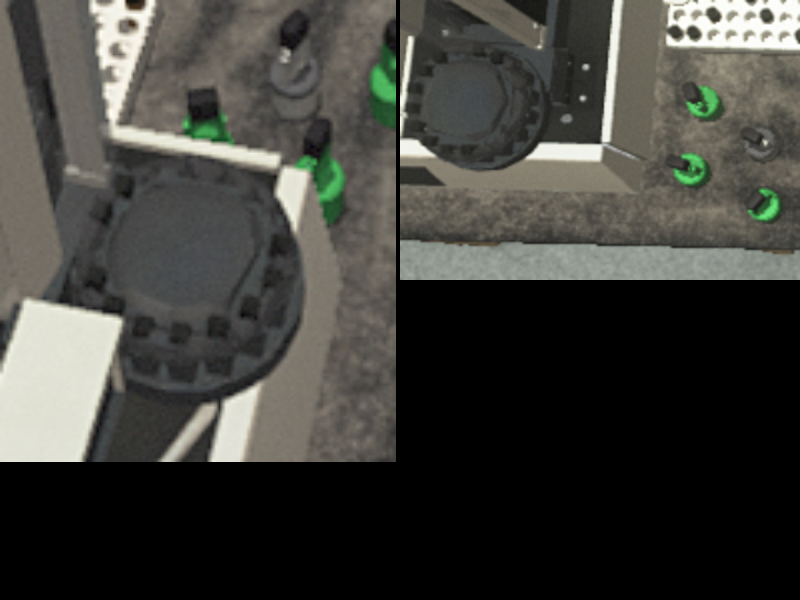

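```bash
cat >> h.py <<'E'
def snap(name,boxes,sc=None):
    fs={n:viewer.grab_frame(n) for n in("side","top")}
    import pickle; pickle.dump(fs,open(name+".pkl","wb"))
    c=np.zeros((600,800,3),np.uint8);x=0
    for n,(u,v,w,h) in boxes.items():
        k=min(400/w,600/h); a=cv2.resize(fs[n]["frame"][v:v+h,u:u+w],None,fx=k,fy=k,interpolation=cv2.INTER_CUBIC)
        c[:a.shape[0],x:x+a.shape[1]]=a[:600,:400];x+=400
    cv2.imwrite(f"pics/{name}.png",c); return fs
def avgF(n=20,dt=.02):
    F=[]
    for _ in range(n): F.append(arm.sense()["contact_force"]); arm.sleep(dt)
    return np.mean(F,0),np.std(F,0)
E
python3 - <<'E'
from h import *
arm.movel([.38,.28,.28],ori=[np.pi,0,2.77],rate=.25)
arm.command_gripper(.05)
arm.movel([.4835,.25,.165],ori=[np.pi,0,2.77],rate=.2)
s=arm.sense();print(s["clock"],s["eef_pos"],s["ee_rot"],s["opening"],s["qpos"].round(2)); print(avgF(10))
snap("hover",{"side":(285,235,70,100),"top":(205,180,70,70)})
E
```

```text
4.1917 [0.48329341 0.25062623 0.16560033] [3.14066099e+00 1.16832559e-04 2.77080271e+00] 0.050071457172406235 [-0.67  0.33  0.14  1.92 -0.06  0.89  0.7 ]
(array([ 0.0308819 ,  0.38103497, -0.1791312 ]), array([0.4523371 , 0.38000558, 0.46185141]))
```

View pics/hover.png

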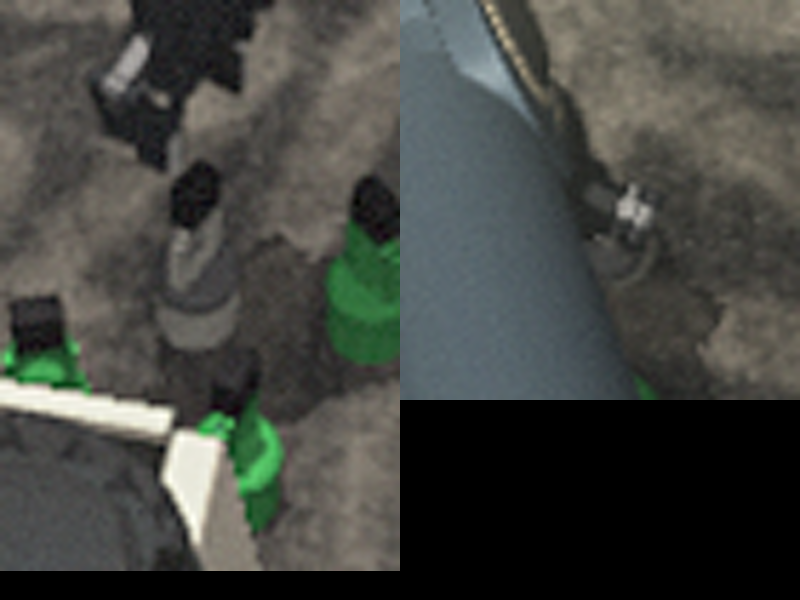

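```bash
python3 - <<'E'
from ov import *
import pickle;fs=pickle.load(open("hover.pkl","rb"))
T=np.array([.4833,.2506,.1656]);yaw=2.7708
ax=np.array([-np.sin(yaw),np.cos(yaw),0]);bx=np.array([np.cos(yaw),np.sin(yaw),0])
pol=[]
for s in(-1,1):
    for o in(.025,.036):
        pol.append(([T+s*o*ax+b*.011*bx+[0,0,z] for b,z in((-1,.004),(1,.004),(1,.03),(-1,.03))],(0,255,0),True))
f=fs["side"]
a=overlay(f,(285,235,50,75),8,pol+canpolys(.4835,.25,0,-.37,(0,255,255)))
b=overlay(fs["top"],(215,190,50,75),8,pol+canpolys(.4835,.25,0,-.37,(0,255,255)))
cv2.imwrite("pics/hov2.png",np.hstack([a,b]))
E
```

```text
(no output)
```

View pics/hov2.png

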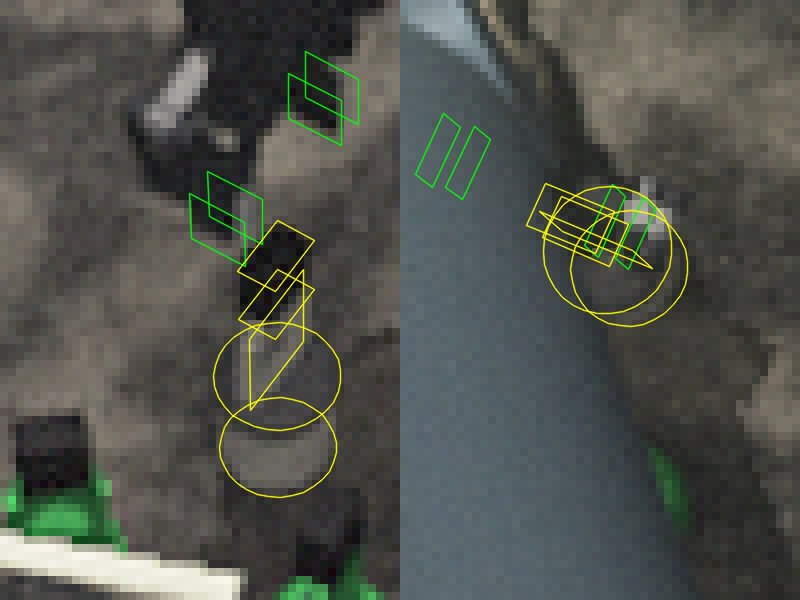

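```bash
python3 - <<'E'
from h import *
arm.movel([.4835,.25,.097],rate=.08)
arm.command_gripper(.036,20)
s=arm.sense();print(s["clock"],s["eef_pos"],s["ee_rot"],s["opening"]); print(avgF(10))
snap("low",{"side":(285,235,70,80),"top":(205,180,70,70)})
E
```

```text
5.75 [0.48369734 0.25010218 0.09738237] [3.14094461e+00 4.40322881e-04 2.76996526e+00] 0.035862732035752395
(array([ 0.12507692, -0.16250692,  0.14149667]), array([0.54093033, 0.69351698, 0.34950533]))
```

View pics/low.png

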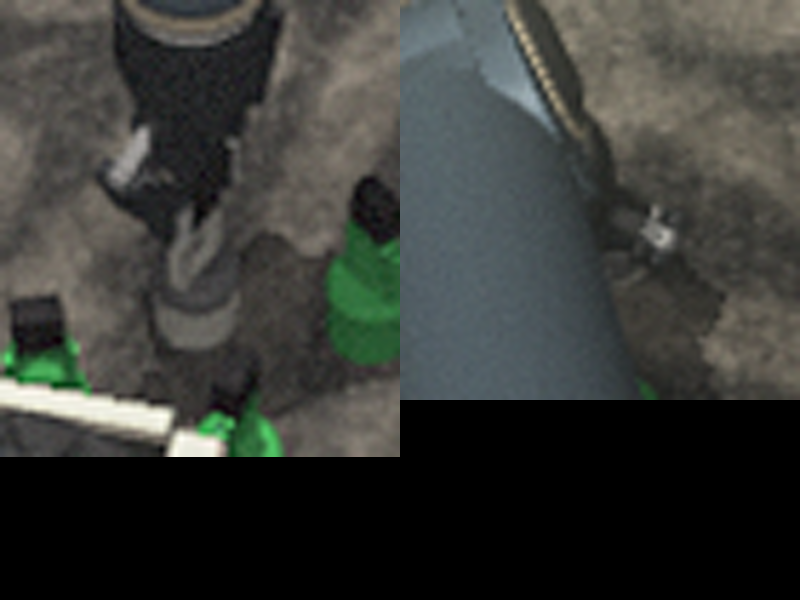

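```bash
python3 - <<'E'
from h import *
m,s=avgF(60,.01);print("base",m,s)
arm.command_gripper(.0,40)
s=arm.sense();print(s["clock"],s["eef_pos"],s["opening"])
p=s["eef_pos"]
arm.movel([.4835,.25,.16],rate=.06)
m,s=avgF(60,.01);print("lifted",m,s)
s=arm.sense();print(s["clock"],s["eef_pos"],s["opening"])
snap("lift",{"side":(285,215,70,100),"top":(205,180,70,70)})
E
```

```text
base [-0.04785278  0.0185515  -0.02349225] [0.50094232 0.49618496 0.49351838]
6.7583 [0.48368162 0.25021035 0.09715161] 0.02541875507748204
lifted [ 0.01798485 -0.08664951 -2.83719877] [0.52234073 0.4286185  0.52827671]
8.4583 [0.48352313 0.24997645 0.15995832] 0.02512924256142976
```

View pics/lift.png

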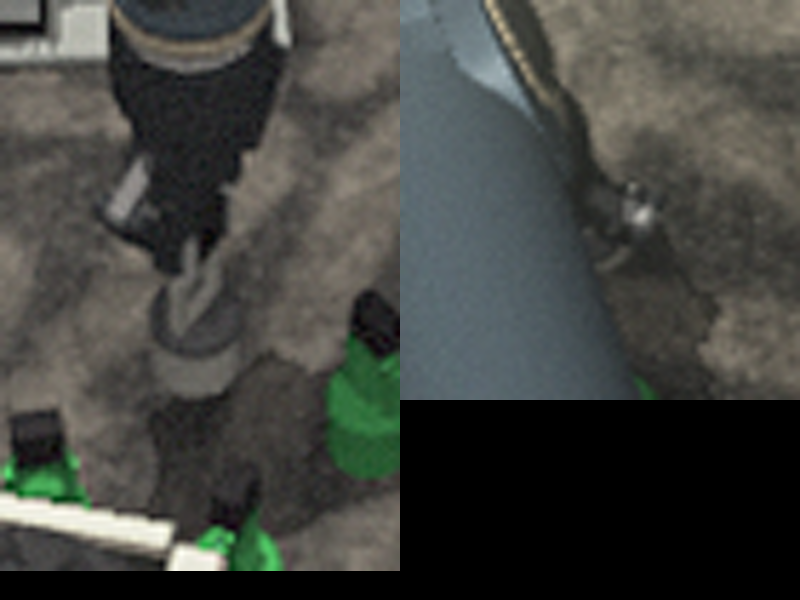

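```bash
cat > const.py <<'E'
import numpy as np
YB=.232; EX=np.array([np.cos(YB),np.sin(YB),0]); EY=np.array([-np.sin(YB),np.cos(YB),0])
SEAT=np.array([.5277,-.0450,.165]); DZ=.0132
def tcp(xb,yb,eye_above):  # eye position relative to seat
    p=SEAT+xb*EX+yb*EY; p[2]+=eye_above+DZ; return p
E
python3 - <<'E'
from h import *; from const import *
arm.movel([.4835,.25,.245],rate=.12)
arm.movel(tcp(-.07,0,.055),ori=[np.pi,0,YB+np.pi],rate=.15)
arm.movel(tcp(-.07,0,.0235),rate=.1)
s=arm.sense();print(s["clock"],s["eef_pos"],s["ee_rot"],s["opening"],s["qpos"].round(2))
m,sd=avgF(30,.01);print("F",m)
snap("pre",{"side":(285,140,80,110),"top":(310,150,70,90)})
E
```

```text
12.1167 [ 0.45966242 -0.06096957  0.20167189] [-3.14156895e+00 -3.71367833e-04 -2.90931784e+00] 0.025203321917180964 [-0.23  0.15  0.31  2.06 -0.06  0.93  1.91]
F [-0.11873049 -0.12292163 -2.83340246]
```

View pics/pre.png

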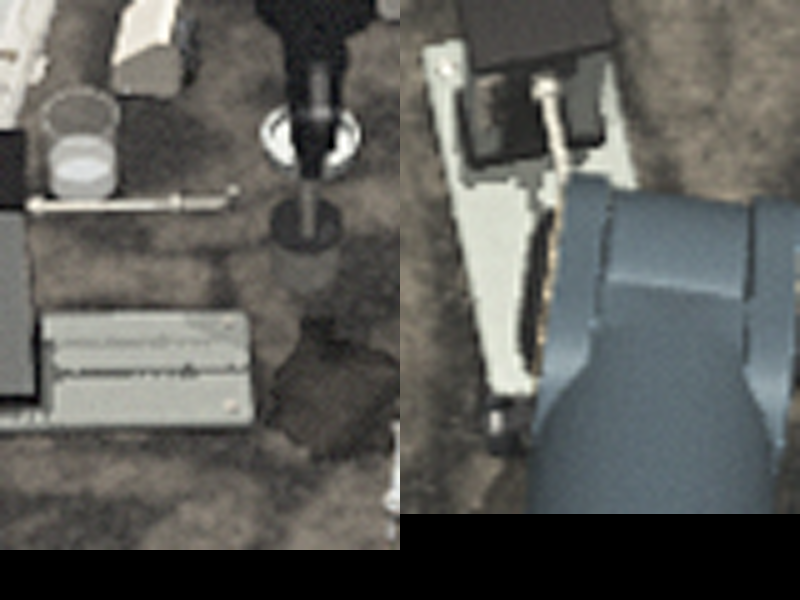

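```bash
cat > ov3.py <<'E'
from balfit import *; from const import *
def show(name,eef,yawtool,box=(285,150,70,60),k=11,out=None,sink=0):
    import pickle;f=pickle.load(open(name+".pkl","rb"))["side"]
    foot=np.array(eef)-[0,0,.0972]
    pol=canpolys(foot[0],foot[1],foot[2],yawtool,(0,255,255))
    R=Rz(yawtool)
    pol.append(([foot+R@[0,b,z] for b,z in((-.011,.05),(-.011,.073),(0,.084),(.011,.073),(.011,.05))],(255,255,0),True))
    x,y=SEAT[:2]
    pol.append((balpts(x,y,YB,[(.108,0,.165-sink),(-.012,0,.165-sink),(-.025,0,.1805-sink)]),(0,0,255),False))
    pol.append((balpts(x,y,YB,[(.013,0,.172-sink),(.013,0,.158-sink)]),(0,0,255),False))
    a=overlay(f,box,k,pol); cv2.imwrite(f"pics/{out or name+'_ov'}.png",a[:600,:800])
E
python3 - <<'E'
from ov3 import *
show("pre",[.4597,-.0610,.2017],-2.909,box=(290,145,70,54))
E
```

```text
(no output)
```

View pics/pre_ov.png

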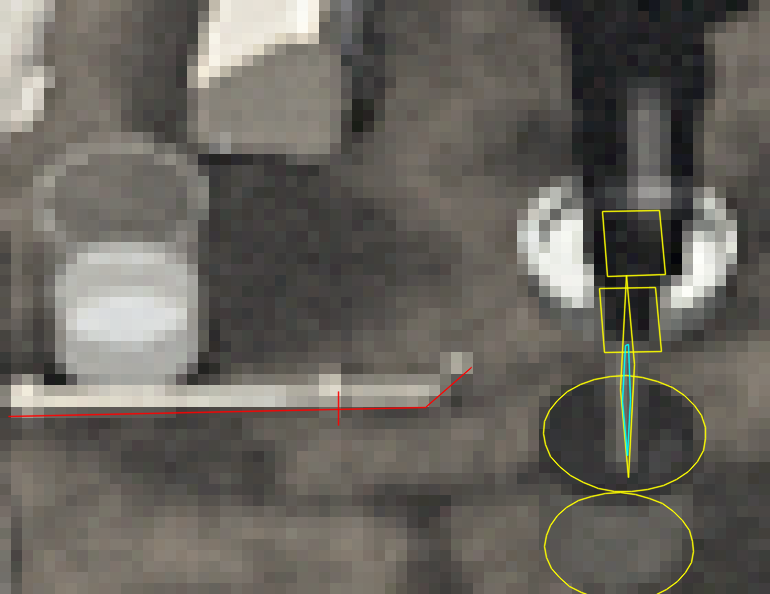

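```bash
sed -i 's/SEAT=.*;/SEAT=np.array([.529,-.0460,.165]);/' const.py; python3 - <<'E'
from h import *; from const import *
for xb in (-.045,-.025,-.012,0):
    arm.movel(tcp(xb,0,.0235),rate=.06)
    m,sd=avgF(8,.01);print(xb,"F",m.round(2),"bx,by",(m@EX).round(2),(m@EY).round(2))
    if np.hypot(m[0],m[1])>1.5: print("stop");break
s=arm.sense();print(s["clock"],s["eef_pos"],s["ee_rot"])
snap("ins",{"side":(285,140,80,110),"top":(310,150,70,90)})
from ov3 import show
show("ins",s["eef_pos"],s["ee_rot"][2],box=(290,145,70,54))
E
```

```text
-0.045 F [-0.17  0.1  -2.7 ] bx,by -0.15 0.14
-0.025 F [-0.11  0.05 -2.88] bx,by -0.09 0.07
-0.012 F [-0.32 -0.19 -3.01] bx,by -0.36 -0.11
0 F [-0.2  -0.31 -3.04] bx,by -0.26 -0.25
14.5167 [ 0.52897007 -0.0459949   0.20158617] [-3.14159072e+00 -4.43981075e-04 -2.90952372e+00]
```

View pics/ins.png

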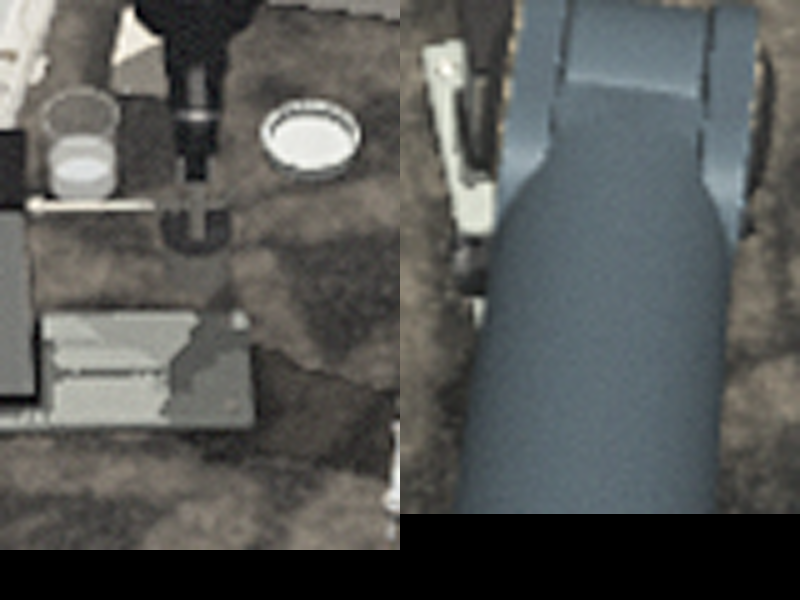

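View pics/ins_ov.png

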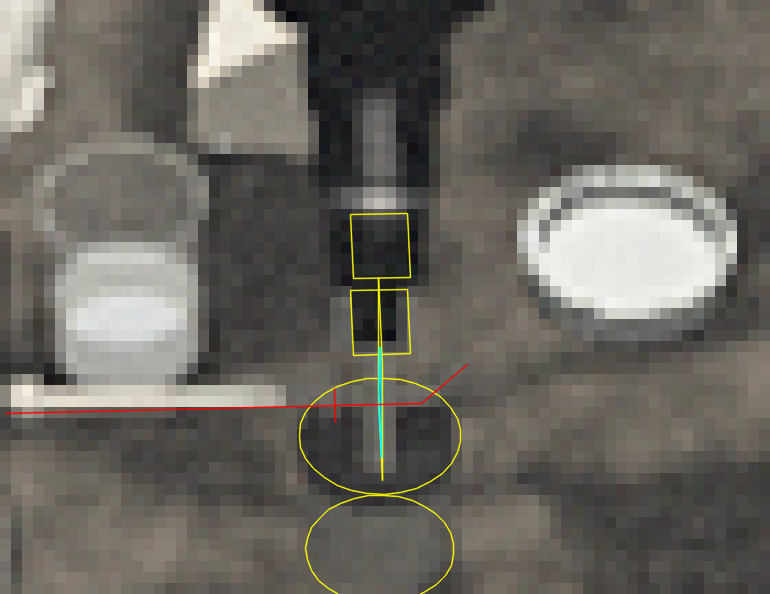

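```bash
python3 - <<'E'
from h import *; import pickle
f=pickle.load(open("ins.pkl","rb"))["side"]["frame"][165:200,305:345].astype(float)
f0=pickle.load(open("pre.pkl","rb"))["side"]["frame"][165:200,305:345].astype(float)
g=lambda a:cv2.resize(np.clip((a-30)*2.5,0,255).astype(np.uint8),None,fx=10,fy=10,interpolation=cv2.INTER_NEAREST)
cv2.imwrite("pics/z.png",np.hstack([g(f0),g(f)]))
E
```

```text
(no output)
```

View pics/z.png

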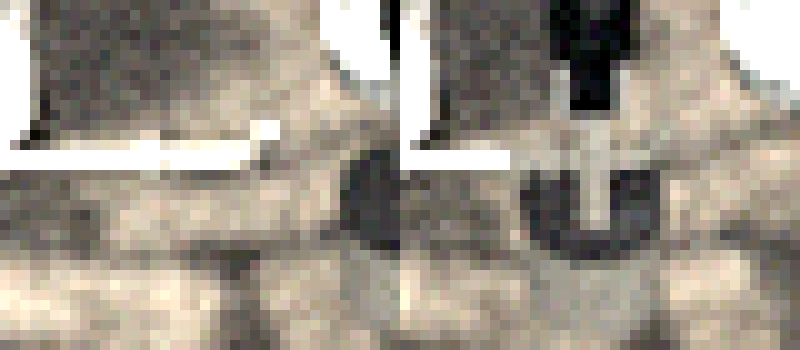

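```bash
python3 - <<'E'
from h import *; from const import *
arm.movel(tcp(-.0015,0,.0235),rate=.03)
for h in (.010,.006,.003,0,-.004,-.008):
    arm.movel(tcp(-.0015,0,h),rate=.03)
    m,sd=avgF(25,.01);print(h,"Fz",m[2].round(2),"bx,by",(m@EX).round(2),(m@EY).round(2))
    if np.hypot(m[0],m[1])>2: print("stop");break
s=arm.sense();print(s["clock"],s["eef_pos"],s["ee_rot"],s["opening"])
snap("low1",{"side":(285,140,80,110),"top":(310,150,70,90)})
E
```

```text
0.01 Fz -2.83 bx,by 0.09 -0.05
0.006 Fz -2.97 bx,by 0.12 0.07
0.003 Fz -2.49 bx,by -0.12 0.76
0 Fz -2.09 bx,by -0.18 1.03
-0.004 Fz -1.8 bx,by 0.05 1.24
-0.008 Fz -1.54 bx,by -0.03 1.77
18.0667 [ 0.52756124 -0.04626898  0.17025253] [ 3.14150164e+00  5.44240520e-05 -2.90955738e+00] 0.02531323372631373
```

View pics/low1.png

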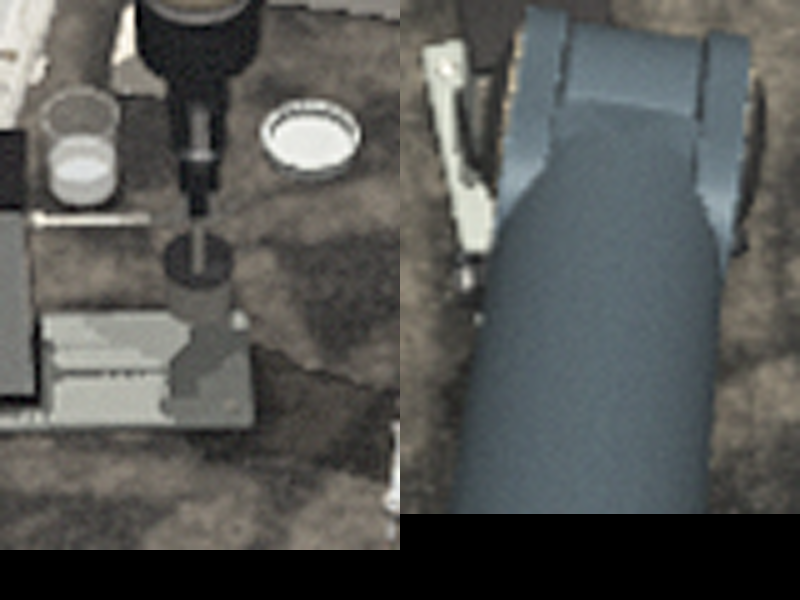

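The lateral force of +1.77 N shows the bar is riding on one flank of the V. I'll move toward +y of the balance until that force goes to zero.

```bash
python3 - <<'E'
from h import *; from const import *
y=0
while y<.008:
    y+=.001
    arm.movel(tcp(-.0015,y,-.008),rate=.02)
    m,sd=avgF(20,.01);by=m@EY;print(round(y,4),"Fz",m[2].round(2),"bx,by",(m@EX).round(2),by.round(2))
    if by<.3: break
s=arm.sense();print(s["clock"],s["eef_pos"],s["opening"])
E
```

```text
0.001 Fz -1.4 bx,by -0.16 -0.72
18.5833 [ 0.527457   -0.04594822  0.17027523] 0.025128605223421044
```

```bash
python3 - <<'E'
from h import *; from const import *
y=.0007;h=-.008
for k in range(7):
    if k: 
        m,sd=avgF(40 if k>3 else 20,.01);by=m@EY;print(round(h,4),round(y,4),"F",m.round(2),"bx,by",(m@EX).round(2),by.round(2), arm.sense()["clock"])
        if abs(m[2])<.08 and abs(by)<.3 : break
        y+=np.clip(by/3500,-.0006,.0006); 
        h+=np.clip(m[2]/100,-.008,.003)
    arm.movel(tcp(-.0015,y,h),rate=.03)
m,sd=avgF(80,.01);print("final",round(h,4),round(y,4),m.round(3),(m@EX).round(2),(m@EY).round(2))
s=arm.sense();print(s["clock"],s["eef_pos"],s["opening"],s["wrist_torque"].round(3))
snap("low2",{"side":(285,140,80,110),"top":(310,150,70,90)})
E
```

```text
-0.008 0.0007 F [ 0.39 -1.63 -1.37] bx,by 0.01 -1.68 19.0
-0.016 0.0002 F [ 0.27 -0.73 -0.56] bx,by 0.09 -0.77 19.5833
-0.0216 0.0 F [-0.15  0.29 -0.03] bx,by -0.08 0.31 20.0917
-0.0219 0.0001 F [-0.31  0.89 -0.1 ] bx,by -0.1 0.94 20.675
-0.0229 0.0004 F [0.05 0.61 0.01] bx,by 0.19 0.58 21.2583
-0.0228 0.0005 F [ 0.15 -0.3  -0.1 ] bx,by 0.08 -0.33 21.8417
final -0.0238 0.0004 [ 0.352 -0.767  0.162] 0.17 -0.83
22.7583 [ 0.52748314 -0.04596128  0.15439875] 0.025289401604247017 [-0.228 -0.127  0.023]
```

View pics/low2.png

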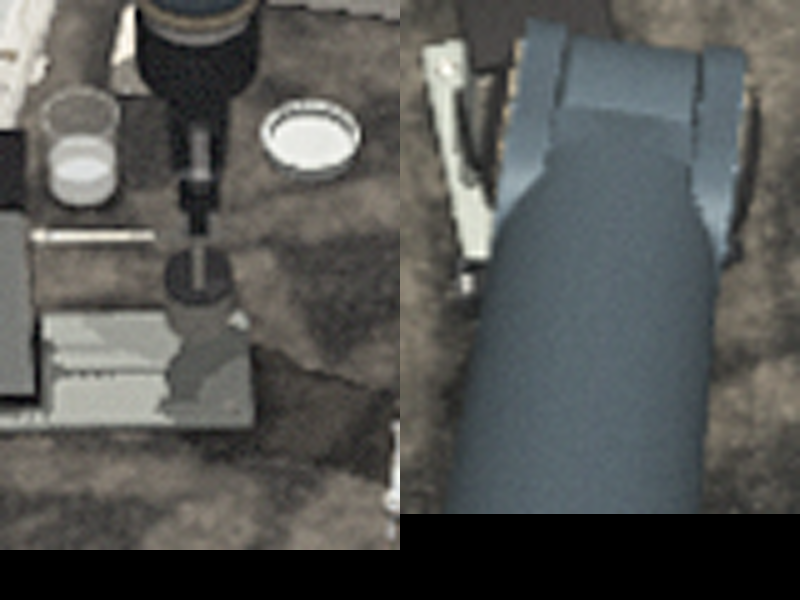

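```bash
python3 - <<'E'
from h import *; from const import *
y=.00025;h=-.0226
arm.command_gripper(.0,20)
arm.movel(tcp(-.0015,y,h),rate=.01)
m,sd=avgF(80,.01);print("F",m.round(3),(m@EX).round(2),(m@EY).round(2))
s=arm.sense();print(s["clock"],s["eef_pos"],s["opening"],s["wrist_torque"].round(3))
E
```

```text
F [ 0.497 -0.639 -0.008] 0.34 -0.74
24.0167 [ 0.52747398 -0.04601575  0.1555906 ] 0.025510293265963564 [ 0.01  -0.14   0.031]
```

```bash
python3 - <<'E'
from h import *; from const import *
arm.movel(tcp(-.0018,.0,-.0226),rate=.01)
m,sd=avgF(60,.01);print("F",m.round(3),(m@EX).round(2),(m@EY).round(2))
if abs(m[2])<.2 and abs(m@EY)<.9:
    arm.command_gripper(.029); print(arm.sense()["clock"],arm.sense()["opening"])
    arm.command_gripper(.040)
    s=arm.sense();print(s["clock"],s["eef_pos"],s["opening"])
    snap("rel",{"side":(285,140,80,110),"top":(310,150,70,90)})
    m,sd=avgF(40,.01);print("F",m.round(3))
E
```

```text
F [1.13  1.161 0.074] 1.37 0.87
24.9833 0.028918752419400878
25.25 [ 0.52712041 -0.04654373  0.15555603] 0.040109143304143585
F [-0.077 -0.01   0.002]
```

View pics/rel.png

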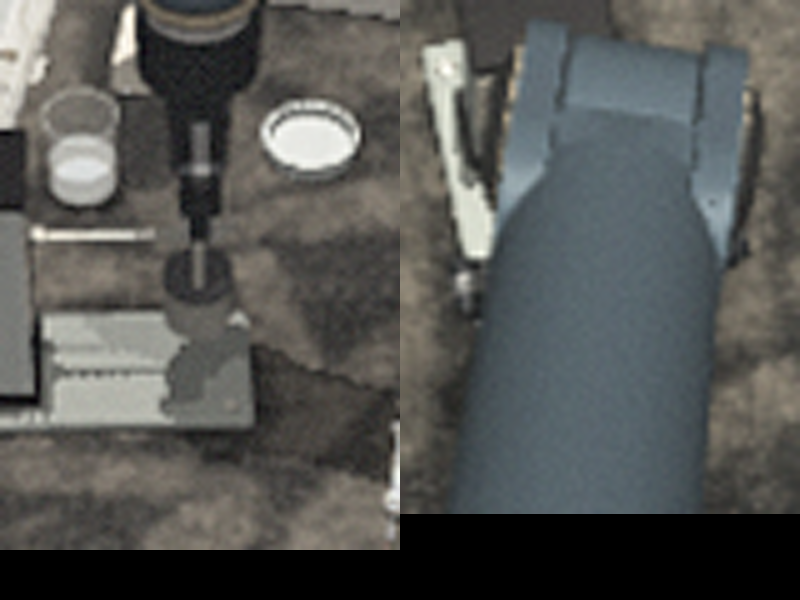

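```bash
python3 - <<'E'
from h import *
def cap(): return viewer.grab_frame("side")["frame"][170:205,300:345].astype(float)
arm.sleep(1.0);fr=[]
for i in range(8):
    fr.append(cap()); arm.sleep(.35)
m=np.mean(fr,0)
print([round(float(np.abs(a-m).mean()),2) for a in fr], arm.sense()["clock"], avgF(20,.01)[0].round(2))
snap("hang",{"side":(285,140,80,110),"top":(310,150,70,90)})
from ov3 import show
s=arm.sense(); show("hang",s["eef_pos"],s["ee_rot"][2],box=(290,150,70,54),sink=.0262)
E
```

```text
[1.94, 1.98, 2.0, 1.91, 1.85, 1.96, 1.96, 1.96] 29.8833 [-0.06  0.07  0.14]
```

View pics/hang_ov.png

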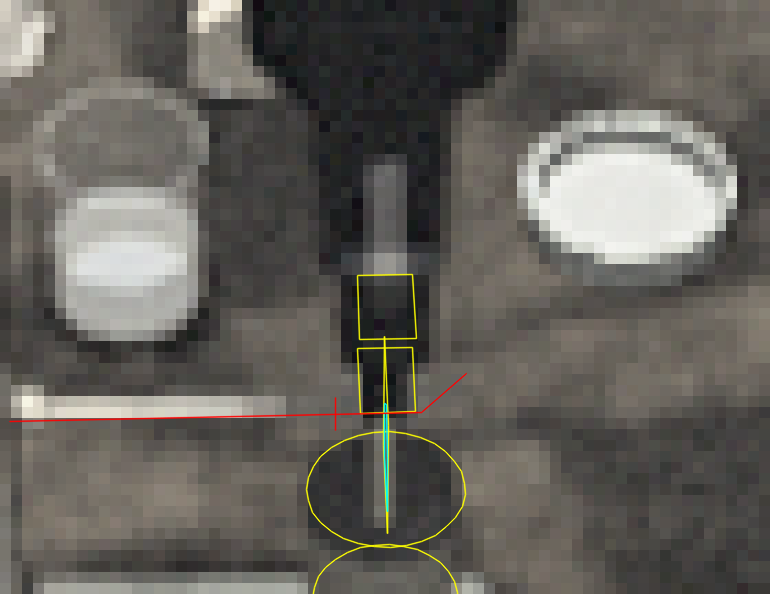

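```bash
python3 - <<'E'
from h import *; from const import *
arm.command_gripper(.030,20); arm.command_gripper(.0,40)
s=arm.sense();print(s["clock"],s["opening"],avgF(15,.01)[0].round(2))
for h in (0,.0235):
    arm.movel(tcp(-.0018,.0,h),rate=.035)
    m,_=avgF(12,.01);print(h,m.round(2),(m@EX).round(2),(m@EY).round(2))
print(arm.sense()["clock"])
snap("off",{"side":(285,140,80,110),"top":(310,150,70,90)})
E
```

```text
30.625 0.025048162086433397 [-0.05  0.34 -0.02]
0 [ 0.31  0.69 -2.16] 0.46 0.6
0.0235 [ 0.13  0.16 -3.15] 0.16 0.13
32.5667
```

View pics/off.png

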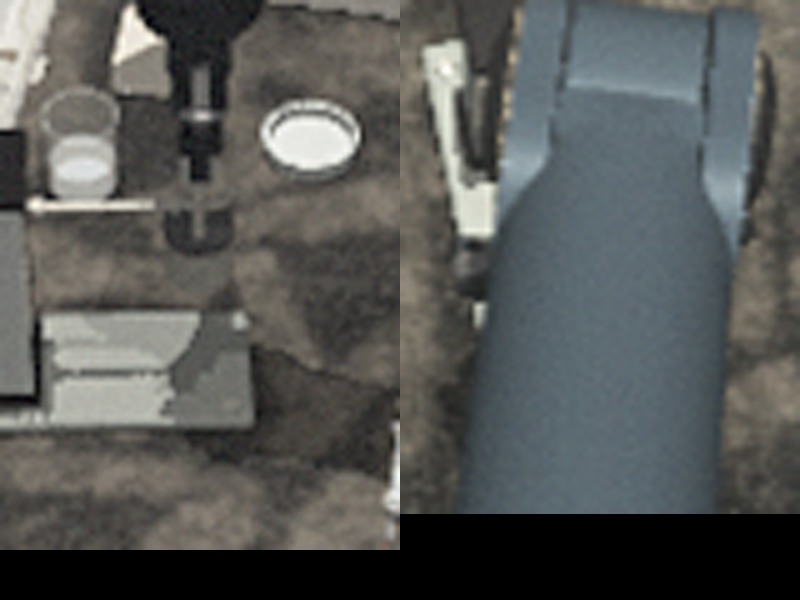

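```bash
python3 - <<'E'
from h import *; from const import *
for xb in (-.03,-.08):
    arm.movel(tcp(xb,0,.0235),rate=.06)
    m,_=avgF(8,.01);print(xb,m.round(2))
print(arm.sense()["clock"])
from fit import *
import pickle;fs=pickle.load(open("f0.pkl","rb"))
t=np.linspace(0,2*np.pi,64)
def circ(x,y,z,r): return [np.array([x+r*np.cos(k),y+r*np.sin(k),z]) for k in t]
boxes={"top":(400,208,36,34),"side":(328,150,38,36)}
for n in("top","side"):
    b=boxes[n];f=fs[n]
    c=lambda p:lsq_cost(f,[hullmask(f,circ(p[0],p[1],.005,.030),b)*0+hullmask(f,circ(p[0],p[1],.016,.030),b)*hullmask(f,circ(p[0],p[1],.005,.030),b),hullmask(f,circ(p[0],p[1],.016,.030),b),hullmask(f,circ(p[0],p[1],.016,.035),b),hullmask(f,circ(p[0],p[1],.016,.035)+circ(p[0],p[1],0,.035),b)],b)
    r=differential_evolution(c,[(.42,.52),(-.36,-.2)],seed=1,maxiter=40); print(n,r.x.round(4),r.fun)
    from ov import overlay
    cv2.imwrite(f"pics/dish_{n}.png",overlay(f,b,14,[(circ(*r.x,.016,.035),(0,255,255),True),(circ(*r.x,.005,.03),(0,0,255),True)]))
a=cv2.imread("pics/dish_top.png");b=cv2.imread("pics/dish_side.png")
c=np.zeros((520,800,3),np.uint8)
for i,k in enumerate((a,b)): k=cv2.resize(k,None,fx=.75,fy=.75);c[:k.shape[0],400*i:400*i+k.shape[1]]=k[:520,:400]
cv2.imwrite("pics/dish.png",c)
E
```

```text
-0.03 [-0.13  0.13 -2.78]
-0.08 [-0.22 -0.1  -2.88]
34.4
top [ 0.4896 -0.2759] 217.25288562237938
side [ 0.4918 -0.2815] 250.5822176779456
```

View pics/dish.png

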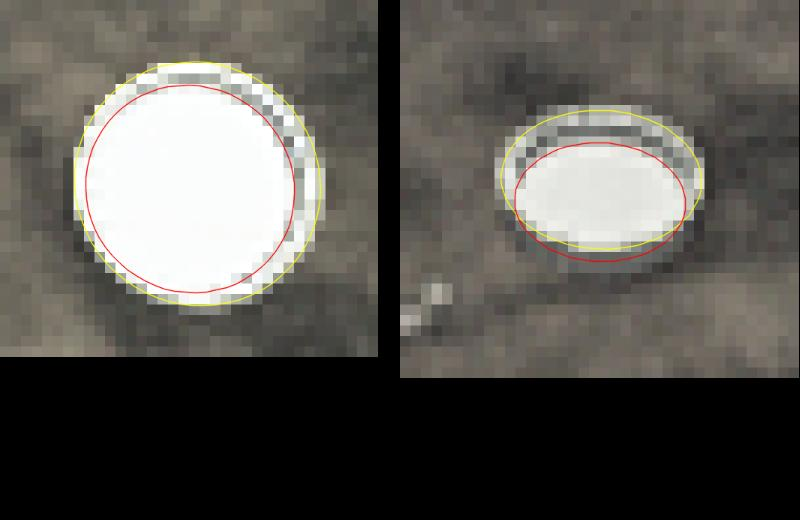

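```bash
python3 - <<'E'
from h import *; from const import *
for yaw in (2.8,3.1):
    q=kin.solve_ik([.491,-.28,.13],[np.pi,0,yaw]); print(yaw,None if q is None else q.round(2))
arm.movel([.47,-.17,.2],ori=[np.pi,0,3.1],rate=.12)
arm.movel([.491,-.28,.14],ori=[np.pi,0,2.8],rate=.12)
s=arm.sense();print(s["clock"],s["eef_pos"],s["ee_rot"],s["qpos"].round(2))
snap("dish",{"side":(315,120,60,80),"top":(385,190,70,70)})
from ov3 import *
def show2(name,eef,yaw,dx,dy,out):
    fs=pickle.load(open(name+".pkl","rb")); foot=np.array(eef)-[0,0,.0972];t=np.linspace(0,6.2832,50)
    ims=[]
    for n,b in(("side",(320,125,50,66)),("top",(393,195,50,66))):
        ims.append(overlay(fs[n],b,8,canpolys(*foot,yaw,(0,255,255))+[([np.array([dx+r*np.cos(k),dy+r*np.sin(k),z]) for k in t],(0,0,255),True) for r,z in((.035,.016),(.03,.005))]))
    cv2.imwrite(f"pics/{out}.png",np.hstack(ims))
import pickle
show2("dish",s["eef_pos"],s["ee_rot"][2],.491,-.28,"dish_ov")
E
```

```text
2.8 [ 0.06  0.43  0.49  1.92 -0.27  0.85  1.93]
3.1 [ 0.08  0.43  0.47  1.92 -0.25  0.85  2.21]
36.65 [ 0.49126318 -0.27925591  0.14029008] [3.14088309e+00 2.69860347e-04 2.80112715e+00] [ 0.07  0.42  0.48  1.91 -0.25  0.87  1.91]
```

View pics/dish_ov.png

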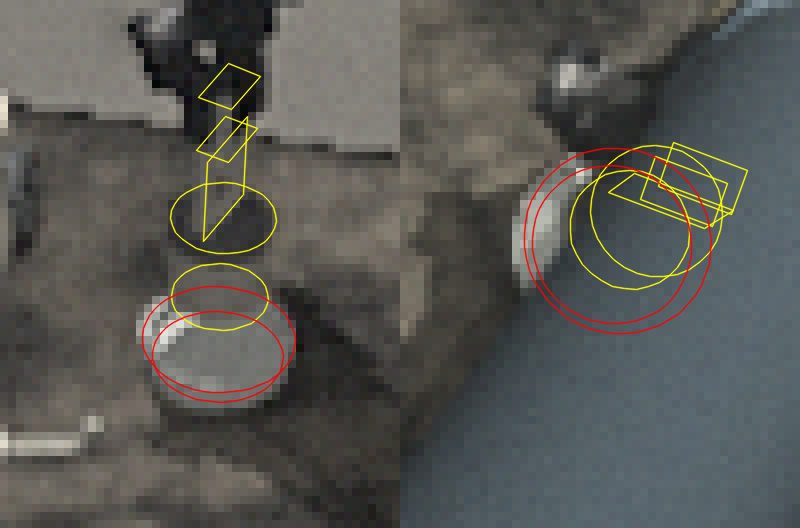

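```bash
python3 - <<'E'
from h import *; from const import *
arm.movel([.4905,-.28,.112],rate=.06)
m,_=avgF(15,.01);print(m.round(2))
for z in np.arange(.107,.0985,-.001):
    arm.movel([.4905,-.28,z],rate=.02)
    m,_=avgF(10,.01);print(round(z,4),m.round(2))
    if m[2]>-1.8: break
s=arm.sense();print(s["clock"],s["eef_pos"])
snap("down",{"side":(315,120,60,80),"top":(385,190,70,70)})
E
```

```text
[-0.2  -0.22 -2.72]
0.107 [ 0.07 -0.   -2.74]
0.106 [-0.07  0.   -2.82]
0.105 [-0.08 -0.07 -2.88]
0.104 [-0.03  0.17 -2.69]
0.103 [-0.01 -0.59 -2.86]
0.102 [ 0.04 -0.1  -2.09]
0.101 [-0.77  1.33  5.13]
39.975 [ 0.49105599 -0.2802186   0.1020532 ]
```

View pics/down.png

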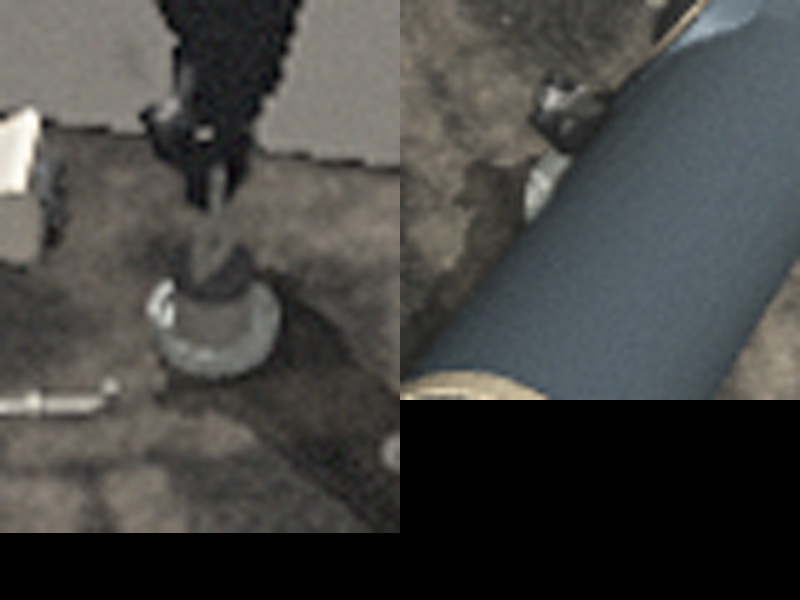

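```bash
python3 - <<'E'
from h import *; from const import *
arm.movel([.4905,-.28,.1018],rate=.02)
m,_=avgF(20,.01);print(m.round(2))
arm.command_gripper(.0,20)
arm.command_gripper(.029); arm.command_gripper(.055)
s=arm.sense();print(s["clock"],s["eef_pos"],s["opening"])
arm.movel([.4905,-.28,.24],rate=.08)
arm.movel([.44,-.05,.32],rate=.2)
m,_=avgF(20,.01);print(m.round(2),arm.sense()["clock"])
fs=snap("end",{"side":(315,120,60,80),"top":(385,190,70,70)})
E
```

```text
[-0.09  0.38  2.58]
41.2917 [ 0.49045201 -0.2799982   0.10173513] 0.05520529351003875
[-0.24  0.05  0.06] 44.725
```

View pics/end.png

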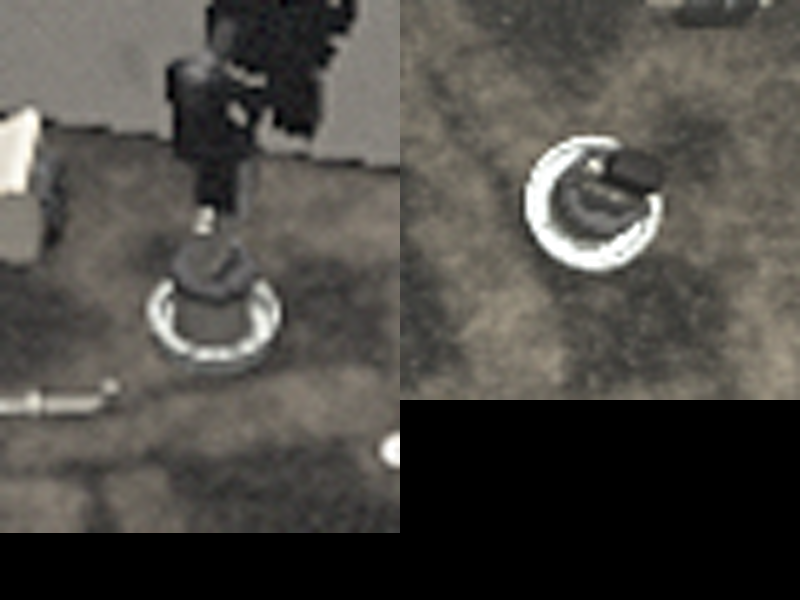

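```bash
python3 - <<'E'
import pickle,cv2,numpy as np
a=pickle.load(open("f0.pkl","rb"));b=pickle.load(open("end.pkl","rb"))
s=np.hstack([cv2.resize(x["side"]["frame"][130:235,260:380],(400,350)) for x in(a,b)])
cv2.imwrite("pics/cmp.png",s)
E
```

```text
(no output)
```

View pics/cmp.png

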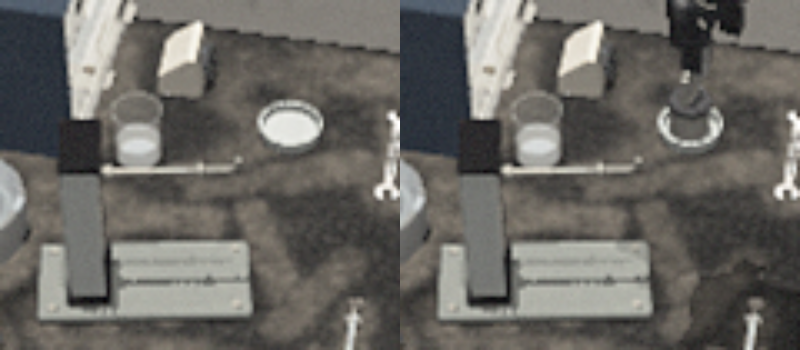

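The hook is back at its empty height, the beaker and timer have not moved, and the canister stands in the dish, so I'm handing in.

```bash
python3 - <<'E'
from h import *
s=arm.sense();print(s["clock"],s["eef_pos"]); print(arm.close_job())
E
```

```text
44.825 [ 0.43995706 -0.05050196  0.31973711]
the job is handed in; nothing more can be done
None
```

I weighed the steel canister on the hook, lifted it off and set it upright in the dish. I handed the job in at 44.8 s; no verdict is reported.

- **Weighing:** The canister weighs about 2.8 N (roughly 0.29 kg), and the hook sank about 26 mm. I let go with 0.07 N vertical force left on the tool. About 1.4 N sideways (along the bar) and 0.9 N across it were also left. It then hung free for over 4 s, the tool read about 0 N, and repeated frames differed only by image noise.
- **Lift off and set-down:** I lifted it off at 0.035 m/s, and the hook returned to its empty height. The floor contact came at the expected height of 5 mm. While seating it I pressed down with about 5 N for a moment, and about 2.6 N remained when I let go.
- **Last check:** The canister is upright and about centred in the dish, and the hook is at its starting height. The beaker and timer are where they were, and the tool reads about 0 N, clear of everything.
- **Disagreements:** The two cameras differed by 3 to 7 mm in y. I used values in between, checked the side view against the arm's own position, and used the sideways force to centre the eye on the hook. I judged the final centring in the dish by eye, but the dish wall limits any offset to about 8 mm.

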